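Stopper the stoneware flask

ROBOT

A 7-joint arm with a two-finger parallel gripper is mounted at the origin on a cart in front of the work surface, level with it; the furniture and walls round the work are solid. World frame = base frame: x ahead of the robot, y to its left, z up, the work surface at z = 0. Lengths are in m, angles in rad, forces in N, time in s.
With the tool pointing down it reaches from about 0.425 to 0.925 m from the base axis. Payload 6.8 kg.
Tool frame: the origin (TCP) lies on the centre line of the jaws, within the pads' length; the fingertips stand 8 mm ahead of it and the grasp point (between the pads) lies 11 mm behind it (bot.tips_ahead is the distance from the TCP to the fingertips, in m); z points along the fingers, y is the line along which they close (so a half turn about z gives the same grasp; the last joint's range is limited). The gripper opens to 85 mm and grips with 20 to 120 N. Pads are 22 mm wide; open, the fingers measure 114 mm over their backs; the gripper's body (76 mm by 85 mm) begins 54 mm behind the grasp point. The pads swing forward as they close: fully open they stand 13 mm farther back than shut.
Start: joints at [1.128, 0.477, 0.022, 1.555, -0.011, 1.109, -0.083], TCP at [0.222, -0.638, 0.239] pointing down, gripper open.
Joint ranges: [-2.96, 2.96], [-0.34, 2.1], [-1.41, 1.46], [0.24, 2.44], [-1.37, 4.51], [0.17, 1.92], [-2.96, 2.96]. Speed limits (rad/s): [2.39, 2.39, 3.14, 3.14, 3.14, 3.14, 3.14].

INTERFACE

Orientations are given as a unit quaternion [w, x, y, z].
In Python, from station import bot gives the robot as it stands.
- The arm moves only by the tool send_rows, never from a script. Its argument "deltas" is text: rows parted by semicolons, each of 4 numbers parted by spaces: the shift along the tool's x, y, z in m, then the turn about the tool's z in degrees. In form: x y z spin; .... A call has 1 to 5 rows; each row is the pose to reach, as a shift and turn from the pose commanded when the call began, along the tool's axes at that moment; what a row does not reach only later rows make up. A row lasts 1/10 s, in which the tool goes at most 50 mm and 8.59 degrees, less where a joint would pass 70% of its speed; a pose out of reach is approached as far as the arm can. A call with a gripper value outside its range is refused whole. "claw" is the opening, from 0 (shut) to 1 (fully open), set as the call begins (left out, the last holds). The fingers move at their own pace and stop on an object; "force" is the grip in N (left out, the last holds). Time passes only in rows, so rows that repeat a pose let the fingers close. It gives the time, the measured TCP pose, the force, the opening and the grip force at its end, in the units of the state.
- bot.get_obs(): the state, without advancing time (a new reading comes with each control period).
- bot.read_camera(name): name is "side" or "top"; returns a dict with "img" (420x560x3 uint8, red, green, blue), "depth" (420x560 float32, m along the optical axis (not along the pixel's ray), 0 where there is no reading), "fx", "fy", "cx", "cy" (pixels), "dist_coeffs" ([k1, k2, p1, p2, k3] as OpenCV has them; the pictures are not rectified), "camera_from_world" (4x4, takes a point from world to camera coordinates). Camera axes: x right, y up, looking along -z (the intrinsics and any distortion apply to the point x, -y, -z); pixel columns grow to the right and rows downward; lengths in m; the calibration is good to about 2 mm. A picture is of the moment at which its call begins.
- bot.hand_in(): hands the job in; it is judged then, once.
Trained networks look in a picture, given as the dict that the camera call returned (one of the last four; its "shot" number tells which), for a name from the list of things; names that differ only in an ending like _2 or _b are one class to them, and where a whole thing is asked for, a point or a joint stands for the part that bears it (a point fixed in the world has none). Each returns a list of dicts, best first, with "confidence" (0 to 1); they miss things now and then, are a little off and sometimes report something else, mostly with a low value. They report only what shows in the picture. A call takes as long as a camera call.
- bot.masks_of(picture, query): "mask" (420x560 bool, what is visible of it).
- bot.landmark_of(picture, query): "xyz" ([x, y, z] in m, in world coordinates, good to about 4 mm: a listed point, or the origin of a listed thing).
The state is a dict: "t": time; "q": joint angles; "joint_vel": joint speeds; "joint_torque": joint torques, N m; "eef_pos": TCP position; "tool_rot": TCP orientation; "contact_force": force on the tool from outside, world axes, zero at the start; "torque": the same for the moment, N m; "gripper_width": opening from 0.0 (shut) to 1.0 (fully open); "grasp_force": force on a finger pad.
Only numpy, scipy, OpenCV 4.12 (cv2) and the standard library are available. Lean on these libraries where they do the work, as an engineer would, in place of code of your own. Each camera call takes 0.05 s, during which the arm holds its last target. There are 200 camera calls.

TASK

Close the open white stoneware flask with the wooden stopper that fits its neck: set it in upright until its lip sits flat on the rim, let go of it, and take the gripper away. Let it down rather than dropping it, leave the flask standing where it is, and leave the other, wider stopper alone.

Things in the scene. Friction and masses are not known exactly. Their poses are not given: they have to be found in the camera images.
- flask: White glazed stoneware flask, loose, about 0.7 kg, upright, round about z; origin at the centre of its underside. 130 mm tall; body 98 mm dia. up to z 66, sloping in to a neck 62 mm outside dia. (z 90 to 122), rim 68 mm outside. Open at the top: bore 50 mm dia., flared to 56 at the mouth, hollow down to z 6.
- flask_mouth (a point): Centre of the flask's mouth, level with the rim's top, 130 mm above the flask's origin; z is the flask's axis. A seated stopper's lip rests here.
- narrow_stopper: Turned brown wood stopper, round about z, standing upright on its plug; origin at the centre of the underside. From below: tapered plug 32 mm dia. at the bottom, 44 at the top, z 0 to 36 mm; flat lip 66 mm dia., z 36 to 44; plain cylindrical grip knob 28 mm dia., z 44 to 80. About 90 g. The narrower of the two; fits the neck with 3 mm to spare all round.
- narrow_stopper_lip (a point): Centre of the flat underside of the narrow stopper's lip, 36 mm above its origin; meets the rim of the flask when seated.
- wide_stopper: Turned brown wood stopper, round about z, standing upright on its plug; origin at the centre of the underside. From below: tapered plug 58 mm dia. at the bottom, 68 at the top, z 0 to 36 mm; flat lip 84 mm dia., z 36 to 44; plain cylindrical grip knob 28 mm dia., z 44 to 80. About 160 g. Too wide for the flask's neck; to be left alone.

How it is judged:
By the outcome, as a careful person would: the job done as asked, in the order asked, and still so for the second after the job is handed in, with the robot touching nothing.
It also fails if it takes over 38 s, if anything falls off the work surface, if the arm or the gripper's body presses on something with over 40 N, if the wrist force passes 120 N, or if a joint passes its speed limit or range.

## Working session

There is one attempt and no reset: what is moved stays moved. The work goes in short steps, Python scripts to look and compute and a tool call to move; the robot and the scene stay as the last step left them, time stands still between calls to the robot, and variables do not carry over. Pictures are saved under pics/ and viewed, at most 10 in all, crops included, and the job is handed in when it is done.

Besides the shell and the picture viewer there is one more tool, called as name(argument=value, ...) on one line, values as JSON. send_rows: Moves the arm, as the interface text tells. Its arguments: {"type":"object","properties":{"deltas":{"type":"string"},"claw":{"type":"number"},"force":{"type":"number"}},"required":["deltas"]}

```bash
mkdir -p pics; cat > h.py <<'E'
import numpy as np, cv2
from station import bot
def cloud(p):
    d=p["depth"]; v,u=np.nonzero(d>0); K=np.array([[p["fx"],0,p["cx"]],[0,p["fy"],p["cy"]],[0,0,1.]])
    n=cv2.undistortPoints(np.stack([u,v],1).astype(float)[:,None],K,np.array(p["dist_coeffs"]))[:,0]
    z=d[v,u]; c=np.stack([n[:,0]*z,-n[:,1]*z,-z,np.ones_like(z)],1)
    w=np.zeros(d.shape+(3,))*np.nan; w[v,u]=(c@np.linalg.inv(p["camera_from_world"]).T)[:,:3]
    return w
E
python3 - <<'E'
from h import *
ims=[]
for n in("top","side"):
    p=bot.read_camera(n); ims.append(p["img"]); w=cloud(p)
    for q in("flask","flask_mouth","narrow_stopper","wide_stopper","narrow_stopper_lip"):
        r=bot.landmark_of(p,q); print(n,q,[(np.round(x["xyz"],3),round(x["confidence"],2)) for x in r[:3]])
    for q in("flask","narrow_stopper","wide_stopper"):
        for m in bot.masks_of(p,q)[:2]:
            k=m["mask"]; v,u=np.nonzero(k); pts=w[k]; pts=pts[~np.isnan(pts[:,0])]
            if len(pts)==0: continue
            zt=np.percentile(pts[:,2],98); t=pts[pts[:,2]>zt-.006]
            print(n,q,round(m["confidence"],2),u.min(),u.max(),v.min(),v.max(),"ztop",zt.round(4),"ctr",((t.min(0)+t.max(0))/2).round(4),"ext",np.ptp(t,0).round(3))
    cv2.imwrite(f"pics/{n}0.png",p["img"][...,::-1])
o=bot.get_obs();print(o["t"],o["eef_pos"],o["tool_rot"],o["gripper_width"])
E
```

```text
top flask [(array([0.474, 0.259, 0.   ]), 0.94)]
top flask_mouth [(array([0.477, 0.26 , 0.132]), 0.66)]
top narrow_stopper [(array([0.464, 0.031, 0.001]), 0.7)]
top wide_stopper [(array([ 0.545, -0.234,  0.003]), 0.63)]
top narrow_stopper_lip [(array([0.469, 0.028, 0.037]), 0.98)]
top flask 0.73 147 194 219 261 ztop 0.1305 ctr [0.4775 0.2569 0.1294] ext [0.064 0.065 0.01 ]
top narrow_stopper 0.74 256 282 226 252 ztop 0.0811 ctr [0.4646 0.0274 0.0792] ext [0.026 0.025 0.008]
top wide_stopper 0.82 360 395 183 217 ztop 0.0804 ctr [ 0.5388 -0.2374  0.0794] ext [0.028 0.027 0.01 ]
side flask [(array([ 0.48 ,  0.257, -0.001]), 0.67)]
side flask_mouth [(array([0.479, 0.26 , 0.126]), 0.7)]
side narrow_stopper [(array([ 0.47 ,  0.027, -0.001]), 0.94)]
side wide_stopper [(array([ 0.539, -0.24 , -0.001]), 0.81)]
side narrow_stopper_lip [(array([0.466, 0.023, 0.039]), 0.68)]
side flask 0.73 258 290 161 211 ztop 0.1312 ctr [0.4775 0.2566 0.13  ] ext [0.06 0.07 0.01]
side narrow_stopper 0.79 250 276 216 249 ztop 0.0825 ctr [0.4658 0.0256 0.0813] ext [0.025 0.028 0.01 ]
side wide_stopper 0.73 267 307 279 321 ztop 0.0809 ctr [ 0.5401 -0.2396  0.0789] ext [0.026 0.027 0.008]
0.9 [ 0.2217798  -0.63755332  0.23934208] [2.78587563e-05 9.86024112e-01 1.66602667e-01 1.37035674e-05] 0.997102385808368
```

View pics/top0.png

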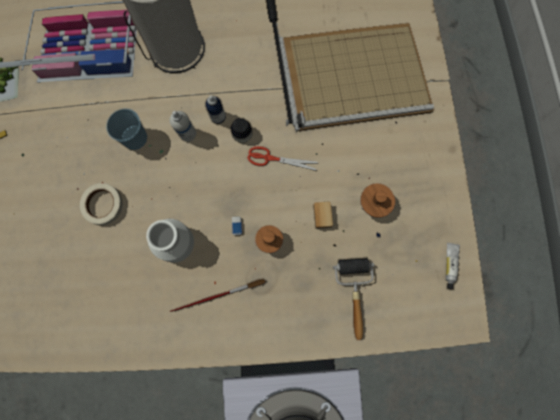

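View pics/side0.png

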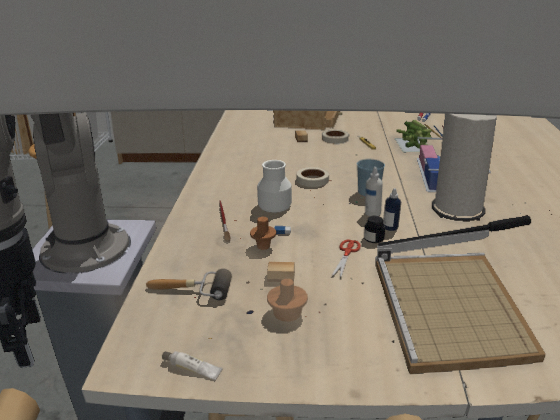

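The pictures show the narrow stopper at top-view pixel (269,238), the flask at (168,240) and the wide stopper at (378,200). These agree with the measured positions: stopper ≈ (0.465, 0.027), mouth ≈ (0.4775, 0.257), wide stopper ≈ (0.539, -0.238). I'll approach high, keeping the present yaw.

send_rows(deltas="0.02 -0.014 0 0; 0.053 -0.036 0 0; 0.086 -0.059 0 0; 0.119 -0.082 0 0; 0.152 -0.104 0 0", claw=1)

```text
t: 1.4
eef_pos: [0.332, -0.488, 0.2395]
tool_rot: [0.0, 0.986, 0.167, 0.0]
contact_force: [0.2, -0.4, 0.4]
gripper_width: 1.0
grasp_force: 0.0
```

send_rows(deltas="0.035 -0.024 0 0; 0.07 -0.048 0 0; 0.105 -0.072 0 0; 0.14 -0.096 0 0; 0.175 -0.12 0 0")

```text
t: 1.9
eef_pos: [0.4579, -0.3171, 0.2396]
tool_rot: [0.0, 0.986, 0.167, 0.0]
contact_force: [1.8, -0.6, -0.9]
gripper_width: 1.001
grasp_force: 0.0
```

```bash
cat >> h.py <<'E'
def to(x,y,z):
    from scipy.spatial.transform import Rotation as R
    o=bot.get_obs(); q=o["tool_rot"]; r=R.from_quat([*q[1:],q[0]])
    print("t",round(o["t"],2),"pos",np.round(o["eef_pos"],4),"F",np.round(o["contact_force"],1),"q",np.round(o["q"],2),"tilt z",r.as_matrix()[:,2].round(4))
    print("delta",r.inv().apply(np.array([x,y,z])-o["eef_pos"]).round(4),"w",round(o["gripper_width"],3),"g",o["grasp_force"])
E
python3 -c "
from h import *
to(.465,.0265,.15)"
```

```text
t 1.9 pos [ 0.4579 -0.3171  0.2396] F [ 1.8 -0.6 -0.9] q [ 0.61  0.29 -0.14  1.83  0.05  1.02 -0.79] tilt z [ 6.e-04 -4.e-04 -1.e+00]
delta [ 0.1195 -0.3223  0.0895] w 1.001 g 0.0
```

send_rows(deltas="0.012 -0.033 0 0; 0.025 -0.067 0 0; 0.037 -0.1 0 0; 0.05 -0.134 0.01 0; 0.062 -0.167 0.02 0")

```text
t: 2.4
eef_pos: [0.461, -0.139, 0.2196]
tool_rot: [0.0, 0.986, 0.167, 0.001]
contact_force: [0.6, -1.0, 0.1]
gripper_width: 1.006
grasp_force: 0.0
```

send_rows(deltas="0.012 -0.034 0.02 0; 0.025 -0.067 0.035 0; 0.037 -0.1 0.05 0; 0.05 -0.134 0.06 0; 0.057 -0.154 0.069 0")

```text
t: 2.9
eef_pos: [0.464, 0.0268, 0.1501]
tool_rot: [-0.0, 0.986, 0.168, 0.0]
contact_force: [-0.5, 0.0, -0.2]
gripper_width: 1.003
grasp_force: 0.0
```

send_rows(deltas="0 0 0 0; 0 0 0 0")

```text
t: 3.1
eef_pos: [0.464, 0.0237, 0.1504]
tool_rot: [0.0, 0.986, 0.167, -0.0]
contact_force: [-0.5, -1.1, 1.0]
gripper_width: 1.002
grasp_force: 0.0
```

```bash
python3 - <<'E'
from h import *
from scipy.optimize import least_squares
def circ(P,r):
    f=least_squares(lambda c:np.hypot(*(P-c).T)-r,P.mean(0),loss="soft_l1",f_scale=.002); return f.x.round(4),np.abs(f.fun).mean().round(4),len(P)
p=bot.read_camera("side"); w=cloud(p)
m=bot.masks_of(p,"narrow_stopper")
print(len(m))
for mm in m[:1]:
    P=w[mm["mask"]]; P=P[~np.isnan(P[:,0])]
    k=P[(P[:,2]>.05)&(P[:,2]<.074)]; print("knob side",circ(k[:,:2],.014))
m=bot.masks_of(p,"flask")
for mm in m[:1]:
    P=w[mm["mask"]]; P=P[~np.isnan(P[:,0])]
    k=P[(P[:,2]>.095)&(P[:,2]<.118)]; print("neck side",circ(k[:,:2],.031))
cv2.imwrite("pics/side1.png",cv2.resize(p["img"][140:300,150:370,::-1],None,fx=3,fy=3))
to(.465,.0265,.06)
E
```

```text
1
knob side (array([0.4658, 0.0297]), np.float64(0.0017), 104)
neck side (array([0.4753, 0.2582]), np.float64(0.0025), 122)
t 3.25 pos [0.4643 0.0224 0.1507] F [ 0.1 -0.5 -0.1] q [ 0.12  0.27 -0.35  2.11  0.13  0.78 -1.55] tilt z [ 8.e-04 -5.e-04 -1.e+00]
delta [ 0.0019 -0.0037  0.0907] w 1.004 g 0.0
```

View pics/side1.png

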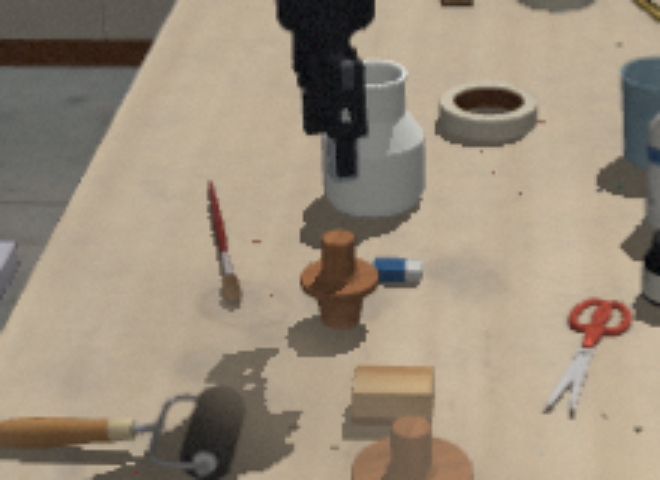

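The gripper is over the stopper with its fingers open. The stopper stands at crop (340,280) with its knob free. Now I descend.

send_rows(deltas="0.003 -0.005 0.015 0; 0.003 -0.005 0.035 0; 0.003 -0.005 0.055 0; 0.003 -0.005 0.075 0; 0.003 -0.005 0.09 0")

```text
t: 3.75
eef_pos: [0.4652, 0.0281, 0.0596]
tool_rot: [0.0, 0.986, 0.165, -0.0]
contact_force: [-0.6, 0.8, -0.6]
gripper_width: 0.999
grasp_force: 0.0
```

send_rows(deltas="0 0 0 0; 0 0 0 0; 0 0 0 0; 0 0 0 0")

```text
t: 4.15
eef_pos: [0.4659, 0.0293, 0.0612]
tool_rot: [0.0, 0.986, 0.166, 0.001]
contact_force: [-0.6, 0.2, 0.0]
gripper_width: 0.999
grasp_force: 0.0
```

send_rows(deltas="0 0 0 0; 0 0 0 0; 0 0 0 0; 0 0 0 0; 0 0 0 0", claw=0, force=35)

```text
t: 4.65
eef_pos: [0.4653, 0.0294, 0.0605]
tool_rot: [0.0, 0.986, 0.167, 0.0]
contact_force: [0.3, -0.9, 2.6]
gripper_width: 0.313
grasp_force: 34.3
```

send_rows(deltas="0 0 0 0; 0 0 0 0; 0 0 0 0; 0 0 0 0; 0 0 0 0")

```text
t: 5.15
eef_pos: [0.4654, 0.0294, 0.0604]
tool_rot: [0.0, 0.986, 0.167, 0.0]
contact_force: [-0.2, -1.2, 3.5]
gripper_width: 0.315
grasp_force: 34.5
```

send_rows(deltas="0 0 -0.01 0; 0 0 -0.03 0; 0 0 -0.06 0; 0 0 -0.09 0; 0 0 -0.12 0")

```text
t: 5.65
eef_pos: [0.4643, 0.0297, 0.1815]
tool_rot: [-0.0, 0.986, 0.167, -0.001]
contact_force: [1.0, -0.1, -1.3]
gripper_width: 0.317
grasp_force: 34.6
```

send_rows(deltas="0 0 -0.025 0; 0 0 -0.04 0; 0 0 -0.045 0; 0 0 -0.045 0; 0 0 -0.045 0")

```text
t: 6.15
eef_pos: [0.4644, 0.0294, 0.2244]
tool_rot: [-0.0, 0.986, 0.167, -0.001]
contact_force: [-0.0, 0.2, -1.9]
gripper_width: 0.31
grasp_force: 34.6
```

```bash
python3 - <<'E'
from h import *
p=bot.read_camera("side"); w=cloud(p)
cv2.imwrite("pics/side2.png",cv2.resize(p["img"][110:270,170:390,::-1],None,fx=3,fy=3))
p=bot.read_camera("top")
for q in("flask_mouth","narrow_stopper_lip"): print(q,[np.round(x["xyz"],4) for x in bot.landmark_of(p,q)])
to(.477,.257,.2255)
E
```

```text
flask_mouth [array([0.4743, 0.2578, 0.1287])]
narrow_stopper_lip []
t 6.35 pos [0.4646 0.0294 0.2244] F [-0.1 -0.2 -0.6] q [ 0.14  0.17 -0.37  2.03  0.08  0.95 -1.51] tilt z [-0.0017 -0.     -1.    ]
delta [ 0.0865 -0.2109 -0.0011] w 0.319 g 34.56431163707748
```

View pics/side2.png

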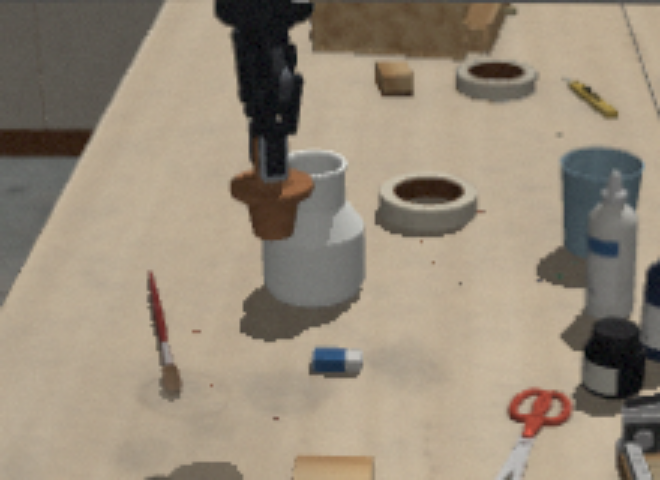

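The stopper hangs upright in the jaws (crop 272,205), with the flask just behind it. I'll carry it over the mouth.

send_rows(deltas="0.005 -0.012 0 0; 0.015 -0.036 0 0; 0.025 -0.061 0 0; 0.036 -0.087 0 0; 0.047 -0.114 0 0")

```text
t: 6.85
eef_pos: [0.4719, 0.1534, 0.2248]
tool_rot: [0.0, 0.986, 0.166, -0.0]
contact_force: [0.5, 0.0, -1.0]
gripper_width: 0.312
grasp_force: 34.6
```

send_rows(deltas="0.01 -0.025 0 0; 0.02 -0.05 0 0; 0.029 -0.072 0 0; 0.036 -0.088 0 0; 0.04 -0.098 0 0")

```text
t: 7.35
eef_pos: [0.4773, 0.2599, 0.2247]
tool_rot: [-0.0, 0.986, 0.167, -0.0]
contact_force: [-0.3, -0.6, -1.2]
gripper_width: 0.313
grasp_force: 34.6
```

send_rows(deltas="0 0 0 0; 0 0 0 0; 0 0 0 0; 0 0 0 0")

```text
t: 7.75
eef_pos: [0.4779, 0.2571, 0.2253]
tool_rot: [0.0, 0.986, 0.166, -0.0]
contact_force: [0.4, -0.1, -0.9]
gripper_width: 0.313
grasp_force: 34.6
```

```bash
python3 - <<'E'
from h import *
from scipy.optimize import least_squares
def circ(P,r):
    f=least_squares(lambda c:np.hypot(*(P-c).T)-r,P.mean(0)+np.array([0,.01]),loss="soft_l1",f_scale=.002); return f.x.round(4),np.abs(f.fun).mean().round(4),len(P)
for n in("side","top"):
    p=bot.read_camera(n); w=cloud(p)
    for q in("flask_mouth","narrow_stopper_lip","narrow_stopper"): print(n,q,[(np.round(x["xyz"],4),round(x["confidence"],2)) for x in bot.landmark_of(p,q)])
    if n=="side":
        cv2.imwrite("pics/side3.png",cv2.resize(p["img"][120:220,210:345,::-1],None,fx=5,fy=5,interpolation=cv2.INTER_CUBIC))
        for q,a,b,r in(("flask",.095,.12,.031),("flask",.01,.06,.049),("narrow_stopper",.202,.21,.033)):
            for mm in bot.masks_of(p,q)[:1]:
                P=w[mm["mask"]]; P=P[~np.isnan(P[:,0])]; P=P[(P[:,2]>a)&(P[:,2]<b)]
                if len(P)>5: print(q,circ(P[:,:2],r))
to(.477,.257,.2255)
E
```

```text
side flask_mouth [(array([0.4776, 0.2581, 0.1263]), 0.92), (array([0.4789, 0.2564, 0.164 ]), 0.61), (array([0.4765, 0.2553, 0.2039]), 0.46)]
side narrow_stopper_lip [(array([0.4805, 0.2564, 0.2067]), 0.89)]
side narrow_stopper [(array([0.4801, 0.2563, 0.1633]), 0.89)]
flask (array([0.4771, 0.2585]), np.float64(0.0025), 213)
flask (array([0.4771, 0.2601]), np.float64(0.0019), 513)
narrow_stopper (array([0.4767, 0.2589]), np.float64(0.003), 44)
top flask_mouth [(array([0.4764, 0.258 , 0.1298]), 0.96)]
top narrow_stopper_lip []
top narrow_stopper [(array([0.4767, 0.2585, 0.1668]), 0.54)]
t 8.3 pos [0.4777 0.2583 0.2253] F [-0.2  0.9 -0.8] q [-0.22  0.32 -0.48  1.86  0.17  1.   -2.  ] tilt z [ 0. -0. -1.]
delta [-0.001   0.001  -0.0002] w 0.311 g 34.571034216787666
```

View pics/side3.png

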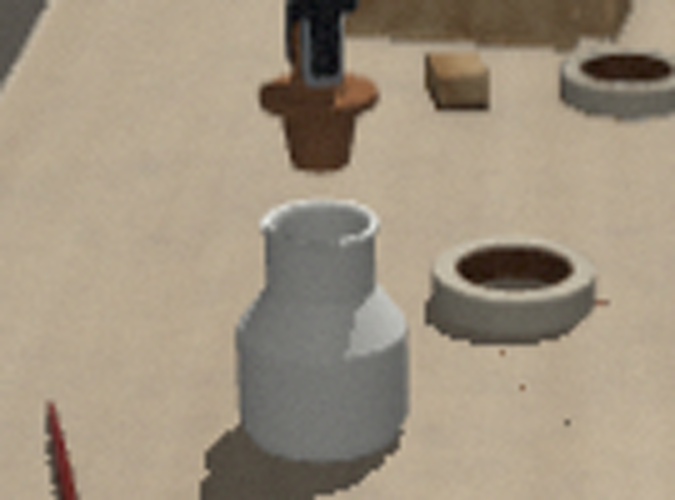

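The plug (crop x≈320) lines up with the mouth (x≈320) and the stopper is upright. I'll lower it in steps, watching the force.

send_rows(deltas="0 0 0.01 0; 0 0 0.02 0; 0 0 0.03 0; 0 0 0.037 0; 0 0 0.042 0")

```text
t: 8.8
eef_pos: [0.4773, 0.258, 0.1821]
tool_rot: [0.0, 0.986, 0.167, -0.001]
contact_force: [0.2, 0.1, -1.6]
gripper_width: 0.313
grasp_force: 34.6
```

send_rows(deltas="0 0 0.005 0; 0 0 0.01 0; 0 0 0.015 0; 0 0 0.018 0; 0 0 0.02 0")

```text
t: 9.3
eef_pos: [0.4777, 0.2583, 0.1631]
tool_rot: [0.0, 0.986, 0.167, -0.0]
contact_force: [-0.7, -0.2, -2.0]
gripper_width: 0.317
grasp_force: 34.6
```

```bash
python3 - <<'E'
from h import *
p=bot.read_camera("side")
for q in("flask_mouth","flask","narrow_stopper_lip"): print(q,[(np.round(x["xyz"],4),round(x["confidence"],2)) for x in bot.landmark_of(p,q)])
cv2.imwrite("pics/side4.png",cv2.resize(p["img"][120:220,210:345,::-1],None,fx=5,fy=5,interpolation=cv2.INTER_CUBIC))
to(.477,.258,.1545)
E
```

```text
flask_mouth [(array([0.4798, 0.2568, 0.125 ]), 0.86)]
flask [(array([ 4.796e-01,  2.587e-01, -3.000e-04]), 0.87)]
narrow_stopper_lip [(array([0.4776, 0.2573, 0.1395]), 0.8)]
t 9.5 pos [0.4778 0.2583 0.1635] F [-0.3 -0.5 -2. ] q [-0.24  0.39 -0.46  1.92  0.22  0.88 -2.05] tilt z [ 2.e-04  1.e-04 -1.e+00]
delta [-0.0008  0.0001  0.009 ] w 0.317 g 34.580044406466186
```

View pics/side4.png

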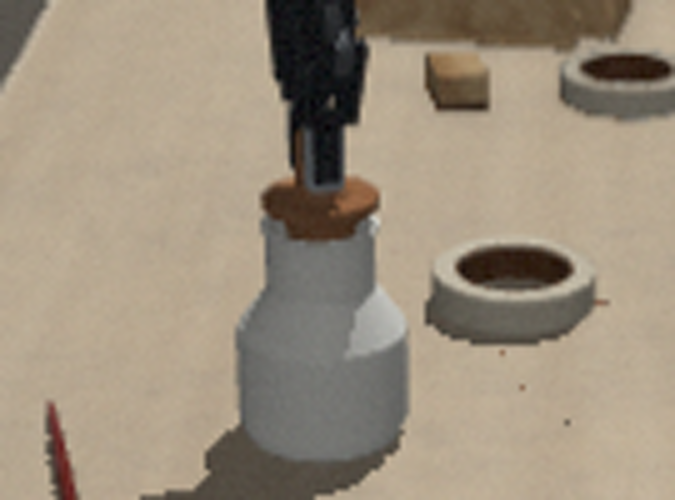

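The plug is in the neck with the lip about 9 mm above the rim. It is centred, with no contact force.

send_rows(deltas="0 0 0.002 0; 0 0 0.004 0; 0 0 0.006 0; 0 0 0.007 0; 0 0 0.007 0")

```text
t: 10.0
eef_pos: [0.4776, 0.2582, 0.1561]
tool_rot: [0.0, 0.986, 0.167, -0.0]
contact_force: [0.4, 0.1, -0.6]
gripper_width: 0.314
grasp_force: 34.6
```

send_rows(deltas="0 0 0.0005 0; 0 0 0.001 0; 0 0 0.001 0; 0 0 0.001 0")

```text
t: 10.4
eef_pos: [0.4777, 0.2583, 0.1553]
tool_rot: [0.0, 0.986, 0.167, 0.0]
contact_force: [0.1, -0.8, -0.9]
gripper_width: 0.315
grasp_force: 34.6
```

send_rows(deltas="0 0 0.0005 0; 0 0 0.001 0; 0 0 0.001 0; 0 0 0.001 0")

```text
t: 10.8
eef_pos: [0.4779, 0.2584, 0.1547]
tool_rot: [-0.0, 0.986, 0.167, 0.0]
contact_force: [-1.1, -1.4, 4.4]
gripper_width: 0.311
grasp_force: 34.8
```

send_rows(deltas="0 0 0.0005 0; 0 0 0.0005 0; 0 0 0.0005 0")

```text
t: 11.1
eef_pos: [0.478, 0.2585, 0.1547]
tool_rot: [-0.0, 0.986, 0.167, 0.001]
contact_force: [-1.8, -3.0, 8.6]
gripper_width: 0.312
grasp_force: 34.9
```

The lip is seated, at the expected height and with the force rising. I'll let go.

send_rows(deltas="0 0 0 0; 0 0 0 0; 0 0 0 0; 0 0 0 0; 0 0 0 0", claw=0.8)

```text
t: 11.6
eef_pos: [0.4776, 0.2582, 0.1536]
tool_rot: [0.0, 0.986, 0.167, -0.0]
contact_force: [-0.4, -0.0, 0.4]
gripper_width: 0.8
grasp_force: 0.0
```

send_rows(deltas="0 0 -0.005 0; 0 0 -0.015 0; 0 0 -0.03 0; 0 0 -0.05 0; 0 0 -0.07 0")

```text
t: 12.1
eef_pos: [0.4778, 0.2585, 0.2259]
tool_rot: [-0.0, 0.986, 0.167, 0.0]
contact_force: [0.2, -0.7, 0.3]
gripper_width: 0.796
grasp_force: 0.0
```

send_rows(deltas="0 0 -0.02 0; 0 0 -0.04 0; 0 0 -0.055 0; 0 0 -0.06 0; 0 0 -0.06 0")

```text
t: 12.6
eef_pos: [0.478, 0.2586, 0.2852]
tool_rot: [-0.0, 0.986, 0.167, 0.001]
contact_force: [-0.5, 1.1, 0.3]
gripper_width: 0.797
grasp_force: 0.0
```

```bash
python3 - <<'E'
from h import *
p=bot.read_camera("side"); w=cloud(p)
for q in("flask","narrow_stopper_lip","wide_stopper"): print(q,[(np.round(x["xyz"],4),round(x["confidence"],2)) for x in bot.landmark_of(p,q)])
P=w[bot.masks_of(p,"narrow_stopper")[0]["mask"]]; print("ztop",np.nanpercentile(P[:,2],[90,98]))
cv2.imwrite("pics/side5.png",cv2.resize(p["img"][120:220,210:345,::-1],None,fx=5,fy=5,interpolation=cv2.INTER_CUBIC))
to(.477,.258,.1545)
E
```

```text
flask [(array([ 0.4799,  0.2572, -0.0021]), 0.57)]
narrow_stopper_lip [(array([0.4834, 0.2572, 0.1275]), 0.81)]
wide_stopper [(array([ 0.542 , -0.2361,  0.0028]), 0.64)]
ztop [0.17275297 0.1772216 ]
t 12.85 pos [0.4773 0.258  0.283 ] F [-0.  -0.5 -1.1] q [-0.2   0.26 -0.49  1.79  0.13  1.12 -1.97] tilt z [-1.4e-03 -7.0e-04 -1.0e+00]
delta [-1.000e-04 -1.000e-04  1.285e-01] w 0.801 g 0.0
```

View pics/side5.png

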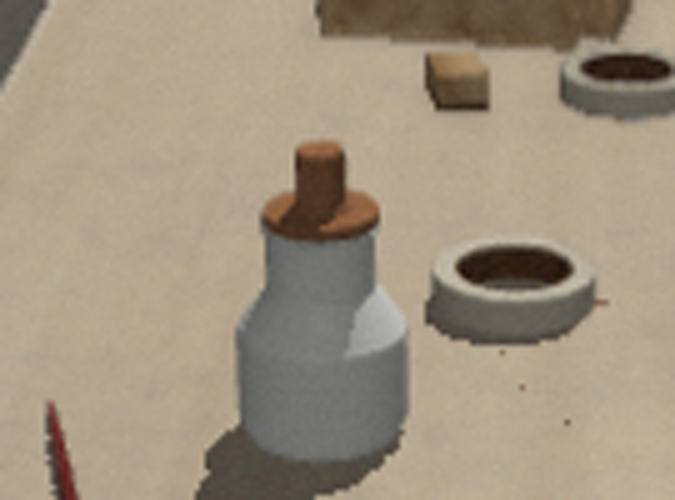

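The stopper sits flat on the rim (lip at crop 320,215). The knob top is at about 0.174 m, as it should be, the flask hasn't moved and the gripper is clear.

```bash
python3 -c "
from station import bot
print(bot.hand_in())"
```

```text
the job is handed in; nothing more can be done
None
```

The flask is closed: the narrow stopper sits upright with its lip flat on the rim, the gripper is clear, the flask and the wide stopper were left where they stood, and the job was handed in at about 13 s of the 38 s allowed.

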